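# Fit the air-dryer cartridge in its bayonet socket

## Task

Take the blue dryer cartridge off its sloping wooden rest, stand it upright on the black rubber mat and let go of it. Then pick it up again (the black wing on its top is the grip) and set it in the round spring-loaded socket of the air manifold with its yellow stripe at the yellow mark, push it down against the spring and twist it a quarter turn clockwise (seen from above) until the stripe faces the red mark, and let it spring up into its lock. Do not knock the other things on the bench about.

Things in the scene. Friction and masses are not known exactly. Their poses are not given: they have to be found in the camera images.
- cartridge: Blue cartridge to fit, 140 mm long, 0.28 to 0.42 kg. Origin: centre of its foot's flat end face (39 mm across), on which it can stand. z runs along it from foot to wing; x points to the key lug and yellow stripe. It starts lying in the rest, stripe side (+x) up, y level, z rising 30 degrees above level, wing end high. The stripe runs down the middle of the +x side and on to the top.
- waist (a point): Centre of the cartridge's square blue body, cartridge z = 66 mm: 54 x 54 mm, its sides facing +-x and +-y, from z = 26 to 106 mm. Below it is the grey round foot, 44 mm across, z = 0 to 26 mm, its end chamfered.
- wing (a point): Point in the black wing (flat grip) on the cartridge's top, on its axis at z = 128 mm. The wing reaches from z = 106 to 140 mm and is 14 mm thick in x, 50 mm long in y.
- key (a point): Point on the yellow key lug, cartridge x = 27, y = 0, z = 8 mm. Two lugs stand out from the foot from z = 4 to 12 mm: the key lug towards +x, 22 mm wide in y, reaching x = 28 mm; a narrow grey one towards -x, 12 mm wide, reaching x = -28 mm.
- rest: Sloping plywood rest holding the cartridge, fixed to the bench, 150 x 70 mm, about 70 mm high at its high end. Origin: centre of its underside; +x points down the slope, z up. The cartridge's origin starts at x = 50, y = 0, z = 40 mm in it, its axis rising towards -x. Both +-y sides of the cartridge are free, but for two small cheeks beside the lowest 32 mm of the blue body.
- mat_top (a point): Centre of the top of the black rubber mat, 170 x 170 mm, 3 mm thick, fixed and empty on the bench; axes along its edges, z up.
- socket: Round bayonet socket, 82 mm across, 40 mm high, on a small aluminium air manifold fixed to the bench. Origin: centre of its underside, on its axis; z up. +x points to the yellow mark (wide slot), -y to the red mark (lock). The manifold bar with gauge, red cap and brass stubs lies along y at x = -58 mm, 155 mm long and at most 58 mm high.
- mouth (a point): Centre of the socket's mouth, at the top of the rim, 40 mm over the bench. Rim bore 48 mm (foot 44 mm). Slot for the key lug towards +x, 26 mm wide; slot for the narrow lug towards -x, 16 mm wide: the cartridge enters only upright with its x along the socket's x. Let go there, it rests on the spring plunger, foot end 28 mm above the socket's origin, still keyed in the slots.
- entry_mark (a point): Yellow mark beside the wide slot, 48 mm from the socket's axis along its +x: the stripe stands here when the cartridge goes in.
- lock_mark (a point): Red mark, 48 mm from the axis along the socket's -y. To lock: push the foot end below 19 mm above the socket's origin (the blue body meets the rim at 14 mm), turn 90 degrees clockwise seen from above to a stop, so that the stripe is here, and let go: it springs up into a pocket, foot end at about 23 mm, and cannot turn back.
- plunger (a joint): Spring plunger in the socket: 0 when up, grows as it is pressed, in m, to 0.016 at most. It pushes up with 7 N at 0 and 0.4 N more per mm (about 9 N locked, 12.5 N with the blue body on the rim).
- screwdriver: Screwdriver lying loose on the bench; not to be disturbed. Origin at the middle of its underside, x along it.
- spanner: Spanner lying loose on the bench; not to be disturbed. Origin at the middle of its underside, x along it.
- grease_jar: Grease jar, 64 mm across, 60 mm high; not to be disturbed. Origin: centre of its underside.
- oil_bottle: Small oil bottle, 44 mm across, 100 mm high; not to be disturbed. Origin: centre of its underside.
- cassette: Steel gear cassette, about 100 mm across, 30 mm high; not to be disturbed. Origin: centre of its underside.
- old_cartridge: Used cartridge, all grey with a black wing, same size as the blue one, standing on its foot; not to be disturbed. Origin: centre of its foot's end.
- parts_tray: Blue tray with a divider, 120 x 160 x 30 mm; not to be disturbed. Origin: centre of its underside.
Mind the look-alikes: they are no part of the job. Leave any pink or turquoise look-alike of the cartridge alone.

How it is judged (in metres and radians):
On the way, in this order (a step that is already met when the one before it is completed fails the run):
1. the cartridge stands upright on the rubber mat, released by the gripper and at rest (angle between cartridge's own z axis and vertical below 0.12 rad and x of cartridge in the frame of mat_top between -0.085 and 0.085 m and y of cartridge in the frame of mat_top between -0.085 and 0.085 m and z of cartridge in the frame of mat_top below 0.004 m and contact force between the fingers and cartridge below 0.2 N and linear speed of cartridge below 0.03 m/s), for 0.3 s.
2. the cartridge is in the socket and pushed down against the spring, foot end below 20 mm in the socket (angle between cartridge's own z axis and vertical below 0.12 rad and horizontal distance between cartridge and socket below 0.006 m and z of cartridge in the frame of socket below 0.02 m), for 0.03 s.
At the end, for the whole second after the job is handed in: Cartridge released and at rest, locked in the socket: upright within 7 deg, on its axis within 5 mm, foot end 20.5 to 25.5 mm above the socket's underside, key point over 21.5 mm towards the socket's -y and within 9 mm of that line; other loose things within 30 mm of their starts (angle between cartridge's own z axis and vertical below 0.12 rad and horizontal distance between cartridge and socket below 0.005 m and z of cartridge in the frame of socket between 0.0205 and 0.0255 m and y of key in the frame of socket below -0.0215 m and x of key in the frame of socket between -0.009 and 0.009 m and linear speed of cartridge below 0.02 m/s and contact force between the fingers and cartridge below 0.2 N and distance of each of screwdriver, spanner, grease_jar, oil_bottle, cassette, old_cartridge, parts_tray from where it was at the start of the episode below 0.03 m); the robot touches nothing.
It fails at once if another loose thing on the bench is pushed more than 30 mm away (distance of any of screwdriver, spanner, grease_jar, oil_bottle, cassette, old_cartridge, parts_tray from where it was at the start of the episode above 0.03 m).
It fails at once if the used cartridge or a bottle is knocked over (angle between any of old_cartridge, oil_bottle, grease_jar's own z axis and vertical above 0.6 rad).
It also fails if it takes over 67 s, if anything falls off the work surface, if the arm or the gripper's body presses on something with over 40 N, if the wrist force passes 120 N, or if a joint passes its speed limit or range.

## Robot

A 6-joint arm with a two-finger parallel gripper is mounted at the origin on the work surface. World frame = base frame: x ahead of the robot, y to its left, z up, the work surface at z = 0. Lengths are in mm, angles in rad, forces in N, time in s.
With the tool pointing down it reaches from about 350 to 775 mm from the base axis. Payload 7.3 kg.
Tool frame: the origin (TCP) lies midway between the tips of the shut fingers; the grasp point (between the pads) lies 19 mm behind it; z points along the fingers, y is the line along which they close (so a half turn about z gives the same grasp; the last joint's range is limited). The gripper opens to 92 mm and grips with 3 to 60 N. Pads are 19 mm wide; open, the fingers measure 130 mm over their backs; the gripper's body (75 mm by 190 mm) begins 47 mm behind the grasp point.
Start: joints at [1.152, 0.342, 1.524, -0, 1.275, -0.146], TCP at [141.435, 505.61, 226.741] pointing down, gripper open.
Joint ranges: [-2.53, 2.53], [-0.77, 2.02], [0.04, 2.7], [-1, 4.14], [0.28, 2.66], [-3.11, 3.11]. Speed limits (rad/s): [2.57, 2.57, 3.14, 3.14, 3.14, 3.14].

## Interface

Orientations are given as [roll, pitch, yaw] about the fixed x, y, z axes, in that order (R = Rz(yaw) Ry(pitch) Rx(roll)).
In Python, from plant import get_obs, capture, camera_model, close_job, search_frame, regions_of, pinpoint gives the robot as it stands. The module is installed in compiled form; this text tells all that it offers.
- The arm moves only by the shell command python3 -m pendant 'ROWS'. ROWS is JSON, one flat list of numbers, 7 for each row, row after row: the shift along the tool's x, y, z in units of 30 mm (1.0 is 30 mm), then the turn, a rotation vector about the tool's x, y, z in units of 4 degrees (1.0 is 4 degrees), then the closure, from -1 (fully open) to 1 (shut), so that 0 is half open. In form: [dx, dy, dz, wx, wy, wz, gripper, dx, dy, dz, wx, wy, wz, gripper, ...]. A call has 1 to 12 rows; each row shifts and turns the commanded pose from where the row before left it, along the tool's axes as they then stand; what a row does not reach is not made up. A row lasts 1/10 s, in which the tool goes at most 50 mm and 8.59 degrees, less where a joint would pass 70% of its speed; a pose out of reach is approached as far as the arm can. A call with a number of a shift or a turn outside -1 to 1 is refused whole. A call with a gripper value outside its range is refused whole. The fingers move at their own pace and stop on an object; the grip force is fixed at half the most. Time passes only in rows, so rows that do not move let the fingers close. It gives the time, the measured TCP pose, the force, the opening and the grip force at its end, in the units of the state.
- get_obs(): the state, without advancing time (a new reading comes with each control period).
- capture(name): name is "scene" or "top" or "wrist"; returns the picture (420x560x3 uint8, red, green, blue); there is no depth.
- camera_model(name): a dict with "fov_y" (degrees; the focal length in pixels is half the picture's height over the tangent of half this angle, whatever the lens; pixels are square), "cx", "cy" (the principal point, pixels), "pose" (4x4, takes a point from camera to world coordinates). Camera axes: x right, y up, looking along -z (the intrinsics and any distortion apply to the point x, -y, -z); pixel columns grow to the right and rows downward; lengths in mm; the calibration is good to about 2 mm. A picture is of the moment at which its call begins: read the wrist's pose just before it. camera_model takes no time and is no camera call; for the wrist camera it gives the pose at the moment of the call.
- close_job(): hands the job in; it is judged then, once.
Trained networks look in the newest picture that a camera, given by its name, has taken for a name from the list of things; names that differ only in an ending like _2 or _b are one class to them, and where a whole thing is asked for, a point or a joint stands for the part that bears it (a point fixed in the world has none). Each returns a list of dicts, best first, with "score" (0 to 1); they miss things now and then, are a little off and sometimes report something else, mostly with a low value. They report only what shows in the picture. A call takes as long as a camera call. They do not tell look-alikes from the thing itself.
- search_frame(camera, thing): "location" ([column, row] in pixels, amid what is visible of it).
- regions_of(camera, thing): "pixels" (420x560 bool, what is visible of it) and "location" ([column, row] in pixels, amid what is visible of it).
- pinpoint(camera, thing): "location" ([column, row] in pixels: a listed point, or the origin of a listed thing).
The state is a dict: "time": time; "joint_positions": joint angles; "dq": joint speeds; "tau": joint torques, N m; "tool_pos": TCP position; "tcp_rot": TCP orientation; "contact_force": force on the tool from outside, world axes, zero at the start; "moment": the same for the moment, N m; "grip_width": finger opening in mm; "finger_force": force on a finger pad.
Only numpy, scipy, OpenCV 4.12 (cv2) and the standard library are available. Lean on these libraries where they do the work, as an engineer would, in place of code of your own. Each camera call takes 0.05 s, during which the arm holds its last target. There are 200 camera calls.

## Working session

There is one attempt and no reset: what is moved stays moved. The work goes in short steps, Python scripts to look and compute and a shell command to move; the robot and the scene stay as the last step left them, time stands still between calls to the robot, and variables do not carry over. Pictures are saved under pics/ and viewed, at most 10 in all, crops included, and the job is handed in when it is done.

```bash
mkdir -p pics; cat > h.py <<'E'
import numpy as np, cv2
from scipy.spatial.transform import Rotation as R
from plant import *
def save(im,n): cv2.imwrite('pics/'+n,im[:,:,::-1])
def ray(cam,px,m=None):
    m=m or camera_model(cam); f=210/np.tan(np.radians(m['fov_y'])/2)
    P=np.array(m['pose']); d=np.array([(px[0]-m['cx'])/f,-(px[1]-m['cy'])/f,-1])
    return P[:3,3],P[:3,:3]@d
def at_z(cam,px,z,m=None):
    o,d=ray(cam,px,m); return o+d*(z-o[2])/d[2]
def proj(cam,p,m=None):
    m=m or camera_model(cam); f=210/np.tan(np.radians(m['fov_y'])/2)
    P=np.array(m['pose']); q=P[:3,:3].T@(np.array(p)-P[:3,3]); return np.array([m['cx']-f*q[0]/q[2], m['cy']+f*q[1]/q[2]])
E
python3 - <<'E'
from h import *
np.set_printoptions(precision=1,suppress=True)
a=capture('scene');b=capture('top');save(a,'s.png');save(b,'t.png')
print(camera_model('scene'),camera_model('top'))
for c in('scene','top'):
  for t,z in(('cartridge',40),('waist',80),('wing',110),('key',60),('rest',0),('mat_top',3),('socket',0),('mouth',40),('entry_mark',40),('lock_mark',40),('old_cartridge',0),('grease_jar',0),('oil_bottle',0),('cassette',0),('parts_tray',0),('screwdriver',0),('spanner',0)):
    print(c,t,[(round(r['score'],2),np.array(r['location']).round(),at_z(c,r['location'],z)[:2]) for r in pinpoint(c,t)[:3]])
E
```

```text
{'fov_y': 48.875041903038024, 'cx': 278.9951929973068, 'cy': 205.9815334401089, 'pose': array([[  -0.1,   -0.7,    0.7, 1366.3],
       [   1. ,   -0.1,    0.1,  102.5],
       [  -0. ,    0.7,    0.7,  991. ],
       [   0. ,    0. ,    0. ,    1. ]])} {'fov_y': 56.892262741158724, 'cx': 278.6327630872983, 'cy': 208.25211595022893, 'pose': array([[  -0. ,    1. ,   -0.1,  424.2],
       [  -1. ,   -0. ,   -0. ,   11.2],
       [  -0. ,    0.1,    1. , 1006.8],
       [   0. ,    0. ,    0. ,    1. ]])}
scene cartridge [(0.91, array([164., 205.]), array([ 495.7, -332.9])), (0.84, array([188., 152.]), array([ 259.2, -320.6])), (0.67, array([186., 230.]), array([ 581.4, -245.6]))]
scene waist [(0.93, array([144., 205.]), array([ 537.4, -369.1])), (0.76, array([186., 204.]), array([ 524.4, -255. ])), (0.67, array([170., 159.]), array([ 342.2, -346.7]))]
scene wing [(0.78, array([154., 168.]), array([ 422.3, -368.5])), (0.65, array([188., 186.]), array([ 484.3, -253.3])), (0.64, array([369., 242.]), array([635.5, 234.5]))]
scene key [(0.86, array([190., 155.]), array([ 297.1, -301.7])), 
[... 2348 characters left out ...]
07.]), array([537.1, 251.9]))]
top entry_mark [(0.75, array([197., 194.]), array([568.9, 220.7]))]
top lock_mark [(0.75, array([204., 220.]), array([502.7, 204.4])), (0.33, array([296., 160.]), array([647.7, -31.6]))]
top old_cartridge []
top grease_jar [(0.66, array([239., 129.]), array([745.3, 114.9]))]
top oil_bottle [(0.66, array([372., 123.]), array([ 751.8, -241. ]))]
top cassette []
top parts_tray [(0.78, array([302., 114.]), array([782.4, -55.5])), (0.68, array([190., 212.]), array([527.4, 246.5]))]
top screwdriver [(0.91, array([295., 158.]), array([661.8, -30.6]))]
top spanner [(0.96, array([346., 270.]), array([ 366.7, -153.6])), (0.51, array([229., 276.]), array([358.9, 148.3]))]
```

View pics/t.png

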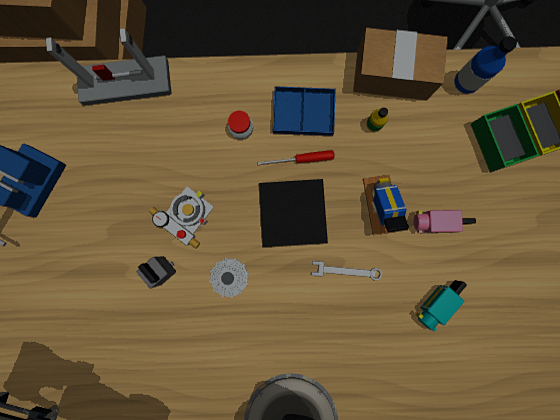

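View pics/s.png

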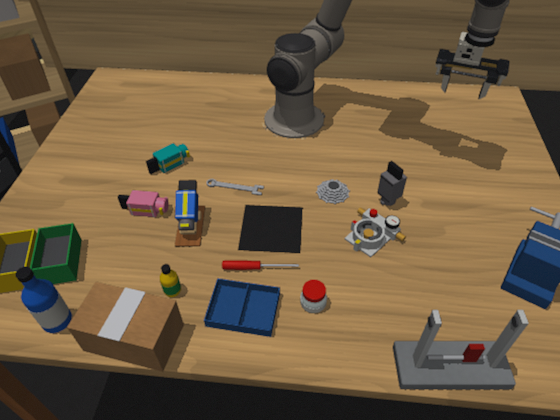

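The top picture shows the blue cartridge on the plywood rest at (389,205), key end at (384,179) and wing at (395,226). Three things could be taken for it: the pink one at (440,221), the turquoise one at (440,306) and the used grey one at (155,270). I choose the blue one on the rest. The socket is at (189,210), its yellow mark is lower right in the scene view, and the mat is at (293,212).

```bash
cat >> h.py <<'E'
def T():
    o=get_obs(); return np.array(o['tool_pos']),R.from_euler('xyz',o['tcp_rot'])
def plan(p,Rg,note=''):
    """remaining move to pose, in tool axes and row units"""
    t,r=T(); d=r.inv().apply(np.array(p)-t)/30; w=(r.inv()*Rg).as_rotvec(degrees=True)/4
    print(note,'shift',d.round(2),'turn',w.round(2))
def down(yaw,tilt=0,az=0):
    """tool down, tool y axis at heading yaw; then tilted by tilt so it points toward heading az"""
    r=R.from_euler('xyz',[np.pi,0,yaw+np.pi])  # y -> heading yaw-90.. fixed below
    y=np.array([np.cos(yaw),np.sin(yaw),0]); z=np.array([0,0,-1.]); x=np.cross(y,z)
    r=R.from_matrix(np.c_[x,y,z]); ax=np.array([-np.sin(az),np.cos(az),0])
    return R.from_rotvec(-ax*tilt)*r
E
python3 - <<'E'
from h import *
np.set_printoptions(precision=3,suppress=True)
t,r=T();print(t,r.as_matrix());print(get_obs())
b=cv2.imread('pics/t.png')[160:250,350:480];cv2.imwrite('pics/crop.png',cv2.resize(b,None,fx=5,fy=5,interpolation=cv2.INTER_CUBIC))
print(down(np.pi/2,.52,0).as_matrix())
for s in(1,-1): plan([430,200,250],down(s*np.pi/2,.52,0),s)
print(np.linalg.inv(r.as_matrix())@np.array(camera_model('wrist')['pose'])[:3,:3], r.inv().apply(np.array(camera_model('wrist')['pose'])[:3,3]-t))
# fit rest pose (x,y,yaw) from pinpoints
from scipy.optimize import least_squares
o=[('top',(384,179),(56.6,0,67)),('top',(394,226),(-60.9,0,104)),('top',(389,206),(-7.2,0,73)),('top',(384,201),(0,0,0)),('scene',(186,226),(56.6,0,67)),('scene',(188,186),(-60.9,0,104)),('scene',(186,204),(-7.2,0,73)),('scene',(189,222),(0,0,0)),('scene',(186,230),(50,0,40))]
f=lambda q:np.concatenate([proj(c,R.from_rotvec([0,0,q[2]]).apply(l)+[q[0]*100,q[1]*100,0])-px for c,px,l in o])
s=least_squares(f,[5.3,-2.6,0],loss='soft_l1');print('rest',s.x,f(s.x).reshape(-1,2))
E
```

```text
[141.42  505.613 226.75 ] [[-0.963  0.269  0.   ]
 [ 0.269  0.963  0.   ]
 [-0.     0.    -1.   ]]
{'time': 1.8, 'joint_positions': array([ 1.152,  0.342,  1.524,  0.   ,  1.275, -0.146]), 'dq': array([ 0.   , -0.001,  0.002, -0.002,  0.002, -0.001]), 'tau': array([ -0.   , -43.113, -24.447,   0.072,   0.048,   0.   ]), 'tool_pos': array([141.42 , 505.613, 226.75 ]), 'tcp_rot': array([3.141, 0.   , 2.869]), 'contact_force': array([0.598, 0.006, 0.16 ]), 'moment': array([-0.043,  0.035, -0.006]), 'finger_force': 0.0, 'grip_width': 91.79313683131831}
[[-0.868  0.     0.497]
 [ 0.     1.    -0.   ]
 [-0.497  0.    -0.868]]
1 shift [-12.01  -7.22  -0.78] turn [-1.01 -7.4  -3.82]
-1 shift [-12.01  -7.22  -0.78] turn [-10.59   1.45  39.81]
[[-0.001  0.957  0.291]
 [ 1.     0.     0.001]
 [ 0.001  0.291 -0.957]] [  77.578    0.029 -159.548]
rest [ 5.315 -2.513  0.102] [[ 0.214  0.031]
 [ 2.415 -0.417]
 [ 0.048 -1.628]
 [-3.11   3.865]
 [-2.051 -1.261]
 [-0.07  -1.876]
 [ 0.962  1.812]
 [ 1.614  3.263]
 [-0.095 -0.541]]
```

View pics/crop.png

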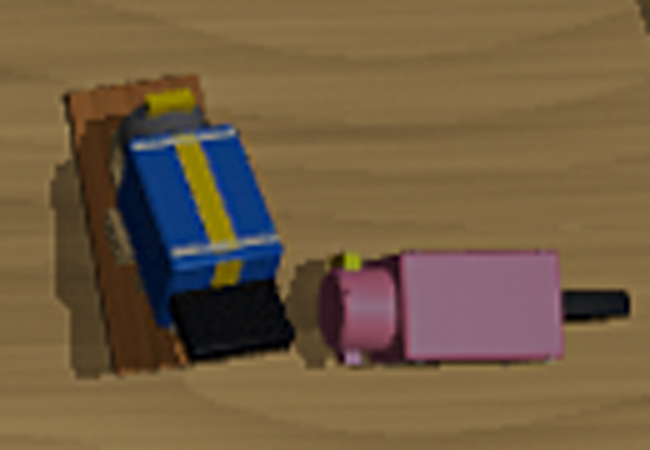

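The crop confirms it: blue body, yellow stripe up, on plywood, foot end up in the picture and wing at the bottom. The pink one lies on its right.

```bash
python3 -m pendant '[-1,-0.6,-0.065,0,0,0,-1, -1,-0.6,-0.065,0,0,0,-1, -1,-0.6,-0.065,0,0,0,-1, -1,-0.6,-0.065,0,0,0,-1, -1,-0.6,-0.065,0,0,0,-1, -1,-0.6,-0.065,0,0,0,-1, -1,-0.6,-0.065,0,0,0,-1, -1,-0.6,-0.065,0,0,0,-1, -1,-0.6,-0.065,0,0,0,-1, -1,-0.6,-0.065,0,0,0,-1, -1,-0.6,-0.065,0,0,0,-1, -1,-0.6,-0.065,0,0,0,-1]'
python3 -m pendant '[0.27,-1,-0.065,0,0,0,-0.57, 0.27,-1,-0.065,0,0,0,-0.57, 0.27,-1,-0.065,0,0,0,-0.57, 0.27,-1,-0.065,0,0,0,-0.57, 0.27,-1,-0.065,0,0,0,-0.57, 0.27,-1,-0.065,0,0,0,-0.57, 0.27,-1,-0.065,0,0,0,-0.57, 0.27,-1,-0.065,0,0,0,-0.57, 0.27,-1,-0.065,0,0,0,-0.57, 0.27,-1,-0.065,0,0,0,-0.57, 0.27,-1,-0.065,0,0,0,-0.57, 0.27,-1,-0.065,0,0,0,-0.57]'
python3 - <<'E'
from h import *
Rg=down(np.pi/2+.12,.52,.12)
a=R.from_rotvec([0,0,.12]); g=np.array([531,-251,0])+a.apply([-30,0,86]) # cart z=92
z=Rg.apply([0,0,1]); plan(g+19*z-110*z,Rg); print(g+19*z-110*z,get_obs()['joint_positions'])
E
```

```text
time: 3.0
tool_pos: [430.8, 199.4, 250.3]
tcp_rot: [3.141, 0.0, 2.869]
contact_force: [0.8, 0.4, 0.1]
grip_width: 91.7
finger_force: 0.0
time: 4.2
tool_pos: [238.5, -120.7, 273.8]
tcp_rot: [-3.141, 0.001, 2.869]
contact_force: [0.8, -0.3, 0.8]
grip_width: 72.2
finger_force: 0.0
 shift [-8.24 -2.52  3.64] turn [-1.47 -7.34 -5.49]
[ 456.32481377 -260.00428446  164.97154535] [-7.58524476e-01 -2.09342524e-01  1.99438556e+00  1.08643168e-04
  1.35541003e+00 -2.05684849e+00]
```

```bash
python3 -m pendant '[-0.92,-0.28,0.1,0,0,0,-0.57, -0.92,-0.28,0.1,0,0,0,-0.57, -0.92,-0.28,0.1,0,0,0,-0.57, -0.92,-0.28,0.1,0,0,0,-0.57, -0.92,-0.28,0.1,0,0,0,-0.57, -0.92,-0.28,0.1,0,0,0,-0.57, -0.92,-0.28,0.1,0,0,0,-0.57, -0.92,-0.28,0.1,0,0,0,-0.57]'
python3 -m pendant '[0,0,0,-0.18,-0.92,-0.69,-0.57, 0,0,0,-0.18,-0.92,-0.69,-0.57, 0,0,0,-0.18,-0.92,-0.69,-0.57, 0,0,0,-0.18,-0.92,-0.69,-0.57, 0,0,0,-0.18,-0.92,-0.69,-0.57, 0,0,0,-0.18,-0.92,-0.69,-0.57, 0,0,0,-0.18,-0.92,-0.69,-0.57, 0,0,0,-0.18,-0.92,-0.69,-0.57, 0,0,0,0,0,0,-0.57, 0,0,0,0,0,0,-0.57]'
python3 - <<'E'
from h import *
m=camera_model('wrist'); save(capture('wrist'),'w1.png')
np.set_printoptions(precision=1,suppress=True)
t,r=T();print(t,r.as_matrix().round(3).tolist(),get_obs()['joint_positions'])
for n in('cartridge','waist','wing','key','rest'):
  print(n,[(round(q['score'],2),np.array(q['location']).round()) for q in pinpoint('wrist',n)[:3]])
L=dict(key=(56.6,0,67),wing=(-60.9,0,104),waist=(-7.2,0,73),rest=(0,0,0))
for n,l in L.items(): print(n,proj('wrist',R.from_rotvec([0,0,.12]).apply(l)+[531,-251,0],m))
E
```

```text
time: 5.0
tool_pos: [434.8, -244.7, 249.3]
tcp_rot: [3.142, 0.0, 2.869]
contact_force: [0.5, -0.2, -0.9]
grip_width: 71.9
finger_force: 0.0
time: 6.0
tool_pos: [433.6, -244.5, 249.6]
tcp_rot: [-3.14, 0.519, -3.022]
contact_force: [0.9, 0.6, 0.2]
grip_width: 72.4
finger_force: 0.0
[ 434.  -244.4  249.8] [[-0.862, -0.119, 0.493], [-0.105, 0.993, 0.058], [-0.496, -0.002, -0.868]] [-1.   0.1  1.9  0.6  1.  -2.9]
cartridge [(0.94, array([261., 192.])), (0.7, array([182., 100.]))]
waist [(0.69, array([109.,  93.]))]
wing [(0.86, array([252., 149.])), (0.68, array([41., 80.])), (0.62, array([408., 221.]))]
key [(0.87, array([258., 212.])), (0.58, array([176., 124.]))]
rest [(0.88, array([265., 133.]))]
key [260.5 210.5]
wing [254.4 143.4]
waist [258.2 169.6]
rest [260.7 131.9]
```

View pics/w1.png

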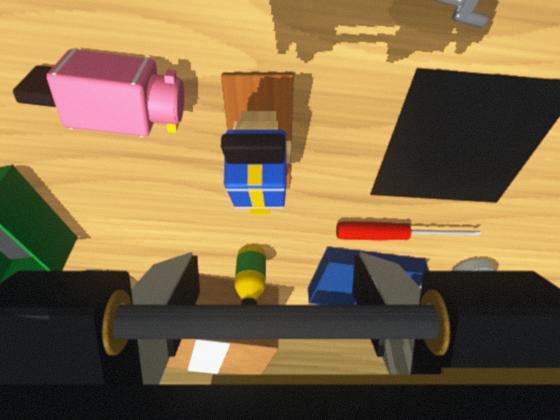

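The wrist picture shows the blue cartridge at (256,170), wing at (254,149) and stripe at (257,195). The oil bottle is beyond it at (250,270), and the pink one is well to the left at (115,90).

```bash
python3 - <<'E'
from h import *
from scipy.optimize import least_squares
np.set_printoptions(precision=3,suppress=True)
m=camera_model('wrist')
o=[('top',(384,179),(56.6,0,67)),('top',(394,226),(-60.9,0,104)),('top',(389,206),(-7.2,0,73)),('scene',(186,226),(56.6,0,67)),('scene',(188,186),(-60.9,0,104)),('scene',(186,204),(-7.2,0,73)),
('wrist',(258,212),(56.6,0,67)),('wrist',(252,149),(-60.9,0,104)),('wrist',(261,192),(50,0,40)),('wrist',(265,133),(0,0,0))]
f=lambda q:np.concatenate([proj(c,R.from_rotvec([0,0,q[2]]).apply(l)+[q[0]*100,q[1]*100,0],m if c=='wrist' else None)-px for c,px,l in o])
s=least_squares(f,[5.3,-2.5,.1],loss='soft_l1');print('rest',s.x,f(s.x).reshape(-1,2)[-4:])
x,y,w=s.x; a=R.from_rotvec([0,0,w]); g=np.array([x*100,y*100,0])+a.apply([50-.866*93,0,40+.5*93])
Rg=down(np.pi/2+w,.52,w); z=Rg.apply([0,0,1]); t,r=T()
print('turn',(r.inv()*Rg).as_rotvec(degrees=True)/4)
for k in(80,0): print(k,Rg.inv().apply(g+(19-k)*z-t)/30)
print(g)
# wing width edges check in picture: black wing left/right
E
```

```text
rest [ 5.345 -2.507  0.127] [[ 2.026 -0.027]
 [ 1.234 -3.005]
 [-0.435 -1.219]
 [-4.93   0.675]]
turn [-0.065 -0.    -0.054]
80 [ 0.732 -0.648  3.813]
0 [ 0.732 -0.648  6.479]
[ 504.197 -254.572   86.5  ]
```

```bash
python3 -m pendant '[0.2,-0.16,0.8,0,0,0,-0.74, 0.2,-0.16,0.8,0,0,0,-0.74, 0.2,-0.16,0.8,0,0,0,-0.74, 0.18,-0.17,0.8,0,0,0,-0.74, 0,0,0.5,0,0,0,-0.74, 0,0,0.5,0,0,0,-0.74, 0,0,0.5,0,0,0,-0.74, 0,0,0.5,0,0,0,-0.74, 0,0,0.5,0,0,0,-0.74, 0,0,0.4,0,0,0,-0.74, 0,0,0.3,0,0,0,-0.74, 0,0,0,0,0,0,-0.74]'
python3 - <<'E'
from h import *
print(get_obs()['joint_positions'].round(2),get_obs()['moment']); save(capture('wrist'),'w2.png')
E
```

```text
time: 7.5
tool_pos: [520.1, -252.2, 82.1]
tcp_rot: [3.138, 0.491, -3.032]
contact_force: [-1.1, 0.7, 1.0]
grip_width: 79.8
finger_force: 0.0
[-0.8   0.47  1.93  0.77  0.56 -3.1 ] [-0.02561128  0.26575773 -0.05271977]
```

View pics/w2.png

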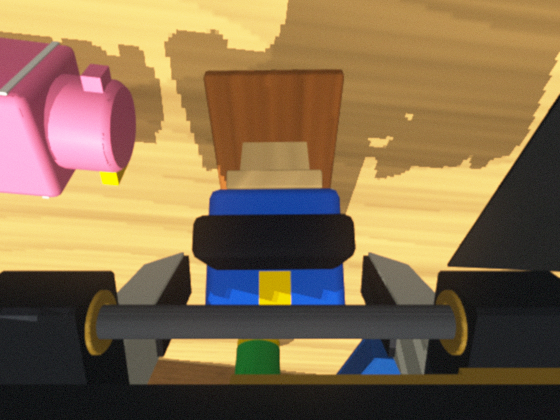

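The cartridge sits centred between the fingers, wing at (274,242) and stripe at (274,288). The wrist joint is near its limit, but the pads already overlap the body well, so I grip here.

```bash
python3 -m pendant '[0,0,0,0,0,0,1, 0,0,0,0,0,0,1, 0,0,0,0,0,0,1, 0,0,0,0,0,0,1, 0,0,0,0,0,0,1, 0,0,0,0,0,0,1]'
python3 - <<'E'
from h import *
t,r=T();o=get_obs();print(t,o['joint_positions'].round(2),r.inv().apply([0,0,1]), r.inv().apply([0,1,0]))
E
```

```text
time: 8.15
tool_pos: [519.7, -252.9, 83.4]
tcp_rot: [3.139, 0.493, -3.032]
contact_force: [-3.3, 0.5, 5.1]
grip_width: 53.7
finger_force: 30.0
[ 519.73583966 -252.85246417   83.4132509 ] [-0.8   0.47  1.93  0.77  0.57 -3.1 ] [-0.4729578   0.00187333 -0.88108309] [-0.09625428  0.99390273  0.05378168]
```

```bash
python3 -m pendant '[-0.2,0,-0.37,0,0,0,1, -0.3,0,-0.56,0,0,0,1, -0.4,0,-0.75,0,0,0,1, -0.4,0,-0.75,0,0,0,1, -0.4,0,-0.75,0,0,0,1, -0.4,0,-0.75,0,0,0,1, -0.4,0,-0.75,0,0,0,1, 0,0,0,0,0,0,1]'
python3 - <<'E'
from h import *
o=get_obs();print(o['joint_positions'].round(2),o['contact_force'])
t,r=T()
w=.127;a=R.from_rotvec([0,0,w])
zc=a.apply([-.866,0,.5]); xc=a.apply([.5,0,.866])
# cartridge in tool frame assumed as gripped (rest estimate, tool at grasp)
rg=R.from_euler('xyz',[3.139,.493,-3.032]); tg=np.array([519.7,-252.9,83.4])
Rc=R.from_matrix(np.c_[xc,np.cross(zc,xc),zc]); org=np.array([534.5,-250.7,0])+a.apply([50,0,40])
print('cart in tool',rg.inv().apply(org-tg),(rg.inv()*Rc).as_matrix().round(3))
np.save('c.npy',np.r_[rg.inv().apply(org-tg),(rg.inv()*Rc).as_quat()])
Ct=rg.inv()*Rc
# upright, cart heading h -> tool rot
for h in(w,0):
  Rt=R.from_rotvec([0,0,h])*Ct.inv(); p=np.array([505,-20,3])-Rt.apply(rg.inv().apply(org-tg)); print(h,'tcp',p); plan(p+[0,0,60],Rt)
m=camera_model('scene')
print([(q['score'],at_z('scene',q['location'],3)) for q in (capture('scene'),pinpoint('scene','mat_top'))[1]])
E
```

```text
time: 8.95
tool_pos: [520.5, -254.0, 245.1]
tcp_rot: [-3.139, 0.496, -3.03]
contact_force: [0.8, 0.2, -3.9]
grip_width: 53.7
finger_force: 29.9
[-0.8   0.24  1.73  0.49  0.91 -2.73] [ 0.80711492  0.20054556 -3.90227022]
cart in tool [-36.67054979   1.25958374  68.97151407] [[-0.85   0.015  0.526]
 [ 0.01   1.    -0.013]
 [-0.526 -0.006 -0.85 ]]
0.127 tcp [510.10264924 -19.65868588  80.95660333]
 shift [1.19 7.81 3.28] turn [ 0.16 15.04 -0.09]
0 tcp [510.10478467 -20.30773054  80.95660333]
 shift [1.19 7.79 3.28] turn [ 0.11 15.03  1.81]
[(0.83, array([511.68047069, -17.20059741,   3.        ])), (0.17, array([750.95495377, 106.62086056,   3.        ]))]
```

```bash
python3 -m pendant '[0.1,0.8,0,0,0.9,0,1, 0.1,0.8,0,0,1,0.12,1, 0.1,0.8,0,0,1,0.12,1, 0,0.8,0,0,1,0.12,1, 0,0.8,0,0,1,0.12,1, 0,0.8,0,0,1,0.12,1, 0,0.8,0,0,1,0.12,1, 0,0.8,0,0,1,0.12,1, 0,0.8,0,0,1,0.12,1, 0,0.6,0,0,1,0.12,1, 0,0,0,0,1,0.12,1, 0,0,0,0,1,0.12,1]'
python3 - <<'E'
from h import *
o=get_obs();print(o['joint_positions'].round(2))
c=np.load('c.npy');Ct=R.from_quat(c[3:])
Rt=Ct.inv(); p=np.array([505,-20,3])-Rt.apply(c[:3]); plan(p+[0,0,60],Rt)
E
```

```text
time: 10.25
tool_pos: [491.8, -19.7, 238.4]
tcp_rot: [3.133, -0.345, -3.116]
contact_force: [0.3, -0.5, -4.3]
grip_width: 53.6
finger_force: 29.9
[-0.16  0.49  1.32 -0.05  1.68 -1.75]
 shift [-1.67 -0.06  2.85] turn [0.07 2.99 0.55]
```

```bash
python3 -m pendant '[-0.3,0,0.5,0,1,0.18,1, -0.4,0,0.6,0,1,0.18,1, -0.4,0,0.6,0,1,0.18,1, -0.3,0,0.6,0,0,0,1, 0,0,0.5,0,0,0,1, 0,0,0,0,0,0,1, 0,0,0,0,0,0,1]'
python3 - <<'E'
from h import *
np.set_printoptions(precision=2,suppress=True)
c=np.load('c.npy');Ct=R.from_quat(c[3:])
Rt=Ct.inv(); p=np.array([505,-20,3])-Rt.apply(c[:3]); plan(p,Rt)
t,r=T(); o=t+r.apply(c[:3]); Q=r*Ct; print('cart est',o,Q.as_matrix()[:,2])
im=capture('scene'); m=camera_model('scene')
for n,l in dict(cartridge=(0,0,0),waist=(0,0,66),wing=(0,0,128),key=(27,0,8)).items():
  print(n,proj('scene',o+Q.apply(l)),[(round(q['score'],2),np.array(q['location'])) for q in pinpoint('scene',n)[:4]])
u,v=proj('scene',o+[0,0,70]).astype(int); k=im[v-70:v+70,u-90:u+90]
cv2.imwrite('pics/up.png',cv2.resize(k[:,:,::-1],None,fx=4,fy=4,interpolation=cv2.INTER_CUBIC))
for s in(0,140): print('axis px',proj('scene',o+[0,0,s]))
E
```

```text
time: 10.95
tool_pos: [492.1, -20.6, 146.9]
tcp_rot: [-3.131, -0.55, 3.123]
contact_force: [0.1, -0.5, -3.4]
grip_width: 54.0
finger_force: 29.9
 shift [-1.66  0.04  1.56] turn [ 0.07  0.05 -0.  ]
cart est [487.31 -20.    68.88] [-0. -0.  1.]
cartridge [272.38 202.86] [(0.71, array([270.4, 203.8])), (0.71, array([165.9, 203. ])), (0.55, array([187.3, 148.1]))]
waist [271.74 185.63] [(0.91, array([269.5, 183.6])), (0.73, array([147.7, 203.4])), (0.7, array([169.2, 158. ]))]
wing [271.08 168.18] [(0.85, array([271.1, 168.1])), (0.82, array([152.9, 165.7])), (0.61, array([123.8, 201.5]))]
key [271.14 207.92] [(0.91, array([188.6, 154.3])), (0.84, array([159.7, 212.8])), (0.55, array([272.3, 204.7]))]
axis px [272.38 202.86]
axis px [271.15 164.8 ]
```

View pics/up.png

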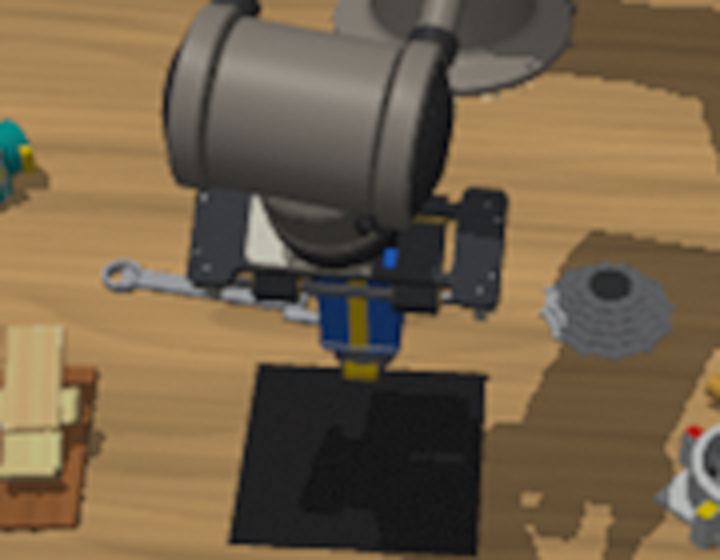

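The crop shows the cartridge hanging upright, stripe facing the camera at (358,320), over the rear edge of the mat.

```bash
python3 -m pendant '[-0.3,0,0.2,0,0,0,1, -0.4,0,0.35,0,0,0,1, -0.4,0,0.4,0,0,0,1, -0.3,0,0.3,0,0,0,1, -0.1,0,0.17,0,0,0,1, 0,0,0,0,0,0,1]'
python3 -m pendant '[-0.03,0,0.05,0,0,0,1, -0.03,0,0.05,0,0,0,1, 0,0,0,0,0,0,1]'
python3 -m pendant '[-0.03,0,0.05,0,0,0,1, 0,0,0,0,0,0,1]'
```

```text
time: 11.8
tool_pos: [507.8, -21.6, 86.7]
tcp_rot: [-3.131, -0.552, 3.123]
contact_force: [0.1, 0.0, -4.0]
grip_width: 53.7
finger_force: 29.9
time: 12.1
tool_pos: [508.6, -21.7, 84.8]
tcp_rot: [-3.13, -0.548, 3.122]
contact_force: [-0.6, -0.0, -4.5]
grip_width: 53.6
finger_force: 29.9
time: 12.3
tool_pos: [508.4, -21.7, 82.8]
tcp_rot: [-3.13, -0.549, 3.122]
contact_force: [-0.3, -0.5, -3.1]
grip_width: 53.9
finger_force: 29.9
```

```bash
python3 -m pendant '[-0.02,0,0.035,0,0,0,1, 0,0,0,0,0,0,1]'
python3 -m pendant '[-0.02,0,0.035,0,0,0,1, 0,0,0,0,0,0,1]'
python3 -m pendant '[-0.02,0,0.035,0,0,0,1, 0,0,0,0,0,0,1]'
```

```text
time: 12.5
tool_pos: [508.3, -21.8, 81.5]
tcp_rot: [-3.13, -0.549, 3.122]
contact_force: [-0.2, -0.6, -3.9]
grip_width: 53.6
finger_force: 29.9
time: 12.7
tool_pos: [508.3, -21.8, 80.2]
tcp_rot: [-3.13, -0.549, 3.122]
contact_force: [-0.2, 0.6, -3.1]
grip_width: 54.2
finger_force: 29.9
time: 12.9
tool_pos: [508.3, -21.7, 79.0]
tcp_rot: [-3.13, -0.549, 3.122]
contact_force: [0.2, -0.1, -4.2]
grip_width: 53.6
finger_force: 29.9
```

```bash
for i in 1; do python3 -m pendant '[-0.02,0,0.035,0,0,0,1, 0,0,0,0,0,0,1]'; done
python3 -m pendant '[-0.02,0,0.035,0,0,0,1, 0,0,0,0,0,0,1]'
python3 -m pendant '[-0.02,0,0.035,0,0,0,1, 0,0,0,0,0,0,1]'
```

```text
time: 13.1
tool_pos: [508.5, -21.8, 78.6]
tcp_rot: [-3.13, -0.548, 3.122]
contact_force: [1.8, 0.5, 2.2]
grip_width: 53.9
finger_force: 30.0
time: 13.3
tool_pos: [508.6, -21.8, 78.5]
tcp_rot: [-3.13, -0.548, 3.122]
contact_force: [1.2, -0.1, 8.8]
grip_width: 53.4
finger_force: 30.0
time: 13.5
tool_pos: [508.9, -21.8, 78.4]
tcp_rot: [-3.13, -0.547, 3.122]
contact_force: [3.0, 0.4, 16.4]
grip_width: 54.0
finger_force: 30.0
```

```bash
python3 -m pendant '[0.03,0,-0.05,0,0,0,1, 0,0,0,0,0,0,-1, 0,0,0,0,0,0,-1, 0,0,0,0,0,0,-1, 0,0,0,0,0,0,-1, 0,0,-0.3,0,0,0,-1, 0,0,-0.7,0,0,0,-1, 0,0,-1,0,0,0,-1, 0,0,-1,0,0,0,-1, 0,0,-1,0,0,0,-1, 0,0,-1,0,0,0,-1]'
python3 - <<'E'
from h import *
np.set_printoptions(precision=1,suppress=True)
o=get_obs();print(o['joint_positions'].round(2))
S={'cartridge':(0,0,3),'waist':(0,0,69),'wing':(0,0,131),'key':(27,0,11)}
from scipy.optimize import least_squares
obs=[]
for c in('scene','top','wrist'):
  im=capture(c); m=camera_model(c)
  if c=='scene': save(im[100:260,180:460],'x.png')
  for n in S:
    g=proj(c,np.array(S[n])+[507,-21,0],m); q=[q for q in pinpoint(c,n) if np.hypot(*(np.array(q['location'])-g))<(25 if c!='wrist' else 60)]
    if q: obs.append((c,m,np.array(q[0]['location']),S[n])); print(c,n,g,q[0]['location'],round(q[0]['score'],2))
f=lambda q:np.concatenate([proj(c,R.from_rotvec([0,0,q[2]]).apply(l)+[q[0]*100,q[1]*100,0],m)-px for c,m,px,l in obs])
s=least_squares(f,[5,-.2,0],loss='soft_l1');print('cart',s.x,f(s.x).reshape(-1,2))
w=s.x[2]
for h in(w,w+np.pi): plan([s.x[0]*100,s.x[1]*100,260],down(h),h)
E
```

```text
time: 14.6
tool_pos: [587.1, -21.5, 207.0]
tcp_rot: [-3.13, -0.548, 3.122]
contact_force: [-0.2, -0.1, 0.4]
grip_width: 91.9
finger_force: 0.0
[-0.1  0.8  0.8 -0.1  2.  -1.7]
scene cartridge [271.8 223.9] [273.0, 221.3] 0.59
scene waist [271.2 208. ] [269.4, 207.6] 0.6
scene wing [270.6 191.9] [269.1, 193.9] 0.74
scene key [270.6 229.2] [271.5, 227.8] 0.64
wrist wing [276.6 170.1] [275.2, 167.5] 0.91
wrist key [278.  237.8] [275.6, 233.8] 0.95
cart [ 5.  -0.2 -0. ] [[-1.5  1.8]
 [ 1.5 -0.4]
 [ 1.2 -2.7]
 [-1.6  0.6]
 [-0.2 -0.8]
 [ 0.3  1.5]]
-0.03625532625761132 shift [ 3.3 -0.1 -0.1] turn [-6.4 -6.  22.2]
3.105337327332182 shift [ 3.3 -0.1 -0.1] turn [  6.   -6.3 -21.6]
```

View pics/x.png

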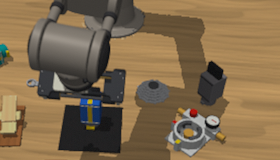

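The picture shows the cartridge standing alone and upright on the mat at (90,115) in the crop, stripe toward the camera. Next I go above it with the tool pointing down.

```bash
python3 -m pendant '[0.8,0,0,0,0,0,-1, 0.9,0,0,0,0,0,-1, 0.9,0,0,0,0,0,-1, 0.7,0,0,0,0,0,-1, 0,0,0,-0.28,-0.26,0.96,-1, 0,0,0,-0.28,-0.26,0.96,-1, 0,0,0,-0.28,-0.26,0.96,-1, 0,0,0,-0.28,-0.26,0.96,-1, 0,0,0,-0.28,-0.26,0.96,-1, 0,0,0,-0.28,-0.26,0.96,-1, 0,0,0,-0.28,-0.26,0.96,-1, 0,0,0,-0.28,-0.26,0.96,-1]'
python3 -m pendant '[0,0,0,-0.28,-0.26,0.96,-1, 0,0,0,-0.28,-0.26,0.96,-1, 0,0,0,-0.28,-0.26,0.96,-1, 0,0,0,-0.28,-0.26,0.96,-1, 0,0,0,-0.28,-0.26,0.96,-1, 0,0,0,-0.28,-0.26,0.96,-1, 0,0,0,-0.28,-0.26,0.96,-1, 0,0,0,-0.28,-0.26,0.96,-1, 0,0,0,-0.28,-0.26,0.96,-1, 0,0,0,-0.28,-0.26,0.96,-1, 0,0,0,-0.28,-0.26,0.96,-1, 0,0,0,-0.28,-0.26,0.96,-0.2]'
cat > loc.py <<'E'
from h import *
from scipy.optimize import least_squares
np.set_printoptions(precision=2,suppress=True)
S={'cartridge':(0,0,3),'waist':(0,0,69),'wing':(0,0,131),'key':(27,0,11)}
obs=[]
for c in('scene','wrist'):
  im=capture(c); m=camera_model(c)
  if c=='wrist': save(im,'w3.png')
  for n in S:
    g=proj(c,np.array(S[n])+[502,-21,0],m); q=[q for q in pinpoint(c,n) if np.hypot(*(np.array(q['location'])-g))<(25 if c!='wrist' else 60)]
    if q: obs.append((c,m,np.array(q[0]['location']),S[n])); print(c,n,g,q[0]['location'],round(q[0]['score'],2))
f=lambda q:np.concatenate([proj(c,R.from_rotvec([0,0,q[2]]).apply(l)+[q[0]*100,q[1]*100,0],m)-px for c,m,px,l in obs])
s=least_squares(f,[5,-.2,0],loss='soft_l1');print('cart',s.x,f(s.x).reshape(-1,2))
plan([s.x[0]*100,s.x[1]*100,112],down(s.x[2])); print(get_obs()['joint_positions'].round(2))
E
python3 loc.py
```

```text
time: 16.55
tool_pos: [502.0, -20.0, 257.0]
tcp_rot: [-3.025, -0.363, 2.533]
contact_force: [-0.6, -1.1, 0.9]
grip_width: 92.2
finger_force: 0.0
time: 17.75
tool_pos: [501.9, -20.0, 257.1]
tcp_rot: [-3.094, -0.064, 1.735]
contact_force: [-0.0, -0.1, -0.1]
grip_width: 87.4
finger_force: 0.0
scene cartridge [271.96 222.56] [272.1, 220.8] 0.74
scene waist [271.41 206.65] [269.6, 208.3] 0.67
scene wing [270.85 190.57] [268.2, 188.9] 0.95
scene key [270.78 227.87] [271.4, 229.7] 0.73
wrist cartridge [285.67 185.38] [285.3, 186.5] 0.59
wrist wing [281.98 211.41] [284.7, 218.7] 0.94
cart [ 5.04 -0.26  0.24] [[-1.86  2.25]
 [ 0.02 -1.15]
 [ 0.79  2.17]
 [-0.09 -1.36]
 [ 1.68  3.24]
 [-0.86 -1.21]]
 shift [-0.51  0.27  4.79] turn [-0.66 -0.96 -0.97]
[-0.22  0.32  1.48  0.04  1.41 -0.4 ]
```

View pics/w3.png

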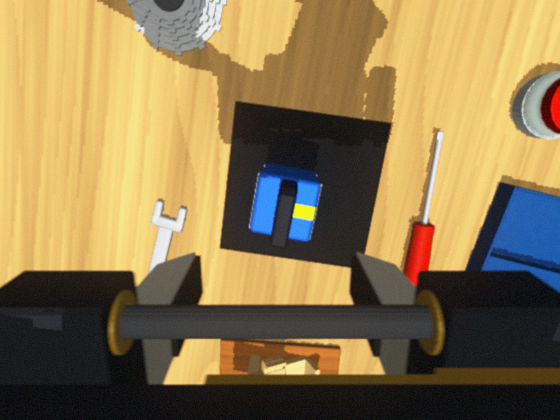

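The picture shows the cartridge on the mat with the wing from about (290,183) to (280,245) and the stripe at (305,212). The keypoint heading is weak, so I take it from the wing's edges.

```bash
python3 - <<'E'
from h import *
np.set_printoptions(precision=2,suppress=True)
im=cv2.imread('pics/w3.png'); hsv=cv2.cvtColor(im,cv2.COLOR_BGR2HSV)
# top body face: pixels not mat; blue bright + yellow ; wing dark region within
k=im[160:260,230:345]; 
a,b=at_z('wrist',(290,183),143),at_z('wrist',(281,244),143)
print(a,b,np.linalg.norm(a-b),'heading',np.arctan2(*(a-b)[[1,0]])-np.pi/2)
yel=(hsv[...,0]>22)&(hsv[...,0]<35)&(hsv[...,1]>200)&(hsv[...,2]>180); yel[:180]=0;yel[250:]=0;yel[:,:270]=0;yel[:,330:]=0
v,u=np.nonzero(yel); print('stripe px',u.min(),u.max(),v.min(),v.max(),at_z('wrist',(u.mean(),v.mean()),109))
c=(a+b)/2; w=np.arctan2(*(a-b)[[1,0]])-np.pi/2; print(c)
plan([*c[:2],112],down(w))
cv2.imwrite('pics/z.png',cv2.resize(k,None,fx=6,fy=6,interpolation=cv2.INTER_CUBIC))
E
```

```text
[504.01   4.57 143.  ] [505.65 -44.04 143.  ] 48.64373461935426 heading 0.0337101686113872
stripe px 293 313 205 218 [519.87 -23.02 109.  ]
[504.83 -19.73 143.  ]
 shift [-0.32  0.32  4.8 ] turn [-0.76 -0.88  1.94]
```

View pics/z.png

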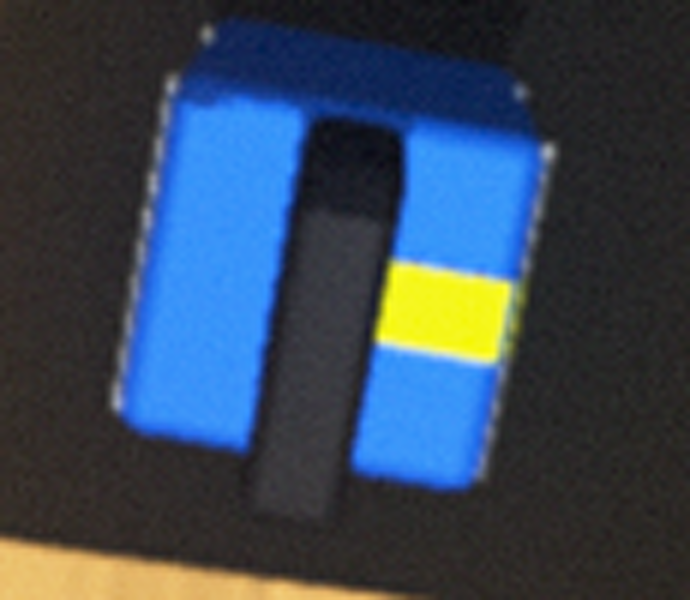

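The crop shows the wing top face from (287.5,195) to (279,247) in full-picture pixels. The heading is about 0 and the centre about (505,-23).

```bash
python3 -m pendant '[0,0,0,-0.26,-0.3,0.8,-0.2, 0,0,0,-0.26,-0.3,0.8,-0.2, 0,0,0,-0.26,-0.3,0.8,-0.2, 0,0,0,0,0,0,-0.2]'
python3 - <<'E'
from h import *
plan([505,-23,112],down(0)); save(capture('wrist'),'w4.png')
im=cv2.imread('pics/w4.png'); hsv=cv2.cvtColor(im,cv2.COLOR_BGR2HSV)
blue=((hsv[...,0]>100)&(hsv[...,0]<125)&(hsv[...,1]>150)&(hsv[...,2]>180)).astype('uint8'); blue[:140]=0;blue[260:]=0;blue[:,:200]=0;blue[:,360:]=0
yel=((hsv[...,0]>22)&(hsv[...,0]<35)&(hsv[...,1]>200)&(hsv[...,2]>180)); yel[:180]=0;yel[250:]=0;yel[:,:270]=0;yel[:,330:]=0
v,u=np.nonzero(blue|yel); 
pts=np.array([at_z('wrist',p,109)[:2] for p in zip(u,v)],'float32'); print(pts.min(0),pts.max(0),cv2.minAreaRect(pts))
v,u=np.nonzero(yel);print('stripe',at_z('wrist',(u.mean(),v.mean()),109))
E
```

```text
time: 18.65
tool_pos: [501.8, -19.6, 257.0]
tcp_rot: [3.14, 0.002, 1.572]
contact_force: [-0.5, 0.4, -0.6]
grip_width: 54.8
finger_force: 0.0
 shift [-0.1   0.1   4.83] turn [0.02 0.03 0.02]
[477.22208  -48.357487] [529.45435    3.577378] ((503.351318359375, -22.364953994750977), (51.95682144165039, 52.182743072509766), 89.90706634521484)
stripe [519.83125759 -23.06617235 109.        ]
```

```bash
python3 -m pendant '[-0.09,0.05,0.4,0,0,0,-0.2, 0,0,0.8,0,0,0,-0.2, 0,0,0.9,0,0,0,-0.2, 0,0,0.9,0,0,0,-0.2, 0,0,0.8,0,0,0,-0.2, 0,0,0.6,0,0,0,-0.2, 0,0,0.4,0,0,0,-0.2, 0,0,0,0,0,0,-0.2, 0,0,0,0,0,0,1, 0,0,0,0,0,0,1, 0,0,0,0,0,0,1, 0,0,0,0,0,0,1]'
python3 -m pendant '[0,0,0,0,0,0,1, 0,0,0,0,0,0,1, 0,0,-0.3,0,0,0,1, 0,0,-0.8,0,0,0,1, 0,0,-0.8,0,0,0,1, 0,0,-0.8,0,0,0,1, 0,0,-0.4,0,0,0,1, 0,0,0,0,0,0,1]'
python3 - <<'E'
from h import *
from scipy.optimize import least_squares
np.set_printoptions(precision=2,suppress=True)
S={'socket':(0,0,0),'mouth':(0,0,40),'entry_mark':(48,0,40),'lock_mark':(0,-48,40)}
o=[('top',(191,213),S['socket']),('top',(184,207),S['mouth']),('top',(197,194),S['entry_mark']),('top',(204,220),S['lock_mark'])]
im=capture('scene')
for c in('scene',):
  for n in S:
    q=pinpoint(c,n); print(n,q[0]['location'],q[0]['score']); o.append((c,q[0]['location'],S[n]))
f=lambda q:np.concatenate([proj(c,R.from_rotvec([0,0,q[2]]).apply(l)+[q[0]*100,q[1]*100,0])-px for c,px,l in o])
s=least_squares(f,[5.3,2.5,-.69],loss='soft_l1');print('socket',s.x,f(s.x).reshape(-1,2)); print(get_obs()['joint_positions'])
E
```

```text
time: 19.9
tool_pos: [504.1, -23.0, 113.6]
tcp_rot: [3.139, 0.002, 1.572]
contact_force: [0.2, -0.1, -0.2]
grip_width: 27.5
finger_force: 0.0
time: 20.7
tool_pos: [504.4, -22.8, 207.9]
tcp_rot: [3.137, 0.003, 1.572]
contact_force: [0.8, 0.6, -3.9]
grip_width: 13.8
finger_force: 30.0
socket [367.8, 241.4] 0.89
mouth [367.8, 229.1] 0.89
entry_mark [359.8, 239.7] 0.97
lock_mark [356.1, 222.4] 0.78
socket [ 5.33  2.48 -0.62] [[-1.3  -2.93]
 [ 1.95  1.48]
 [-0.12 -1.27]
 [-2.4  -0.96]
 [-0.31 -2.98]
 [ 1.57 -0.12]
 [-0.6  -0.29]
 [-1.41 -2.08]]
[-0.2   0.32  1.62 -0.    1.2  -0.2 ]
```

```bash
python3 -m pendant '[0.5,-0.05,-0.04,0,0,0,1, 1,-0.05,-0.04,0,0,0,1, 1,-0.05,-0.04,0,0,0,1, 1,-0.05,-0.04,0,0,0,1, 1,-0.05,-0.04,0,0,0,1, 1,-0.05,-0.04,0,0,0,1, 1,-0.05,-0.04,0,0,0,1, 0.7,-0.05,0,0,0,0,1]'
python3 -m pendant '[0,0,0,0,0,0.93,1, 0,0,0,0,0,0.93,1, 0,0,0,0,0,0.93,1, 0,0,0,0,0,0.93,1, 0,0,0,0,0,0.93,1, 0,0,0,0,0,0.93,1, 0,0,0,0,0,0.93,1, 0,0,0,0,0,0.93,1, 0,0,0,0,0,0.93,1, 0,0,0,0,0,0.93,1, 0,0,0,0,0,0,1, 0,0,0,0,0,0,1]'
cat > sock.py <<'E'
from h import *
from scipy.optimize import least_squares
np.set_printoptions(precision=2,suppress=True)
import sys
S={'mouth':(0,0,40),'entry_mark':(48,0,40),'lock_mark':(0,-48,40)}
m=camera_model('wrist'); t,r=T(); save(capture('wrist'),sys.argv[1]); o=[]
for n in S:
    q=pinpoint('wrist',n); g=proj('wrist',R.from_rotvec([0,0,-.65]).apply(S[n])+[533,248,0],m); print(n,g,[(np.array(k['location']),round(k['score'],2)) for k in q[:2]])
    if q: o.append((q[0]['location'],S[n]))
f=lambda q:np.concatenate([proj('wrist',R.from_rotvec([0,0,q[2]]).apply(l)+[q[0]*100,q[1]*100,0],m)-px for px,l in o])
s=least_squares(f,[5.33,2.48,-.65],loss='soft_l1');print('socket',s.x,f(s.x).reshape(-1,2)); print(t,np.arctan2(*r.as_matrix()[[1,0],1]),get_obs()['joint_positions'])
E
python3 sock.py w5.png
```

```text
time: 21.75
tool_pos: [490.4, 195.9, 213.5]
tcp_rot: [3.141, 0.001, 1.573]
contact_force: [0.9, -0.3, -4.1]
grip_width: 13.9
finger_force: 30.0
time: 22.95
tool_pos: [490.8, 193.7, 213.5]
tcp_rot: [3.14, 0.002, 0.925]
contact_force: [0.9, 1.1, -4.1]
grip_width: 13.9
finger_force: 30.0
mouth [275.15 109.21] []
entry_mark [330.86 109.4 ] [(array([329.2, 105.3]), 0.75)]
lock_mark [275.   164.51] [(array([275.1, 163.2]), 0.66), (array([332.4, 107.9]), 0.27)]
socket [ 5.32  2.5  -0.61] [[-0.17  0.17]
 [ 0.17 -0.19]]
[490.85 193.74 213.48] -0.6458000717399986 [ 0.23  0.36  1.54 -0.    1.25  0.88]
```

View pics/w5.png

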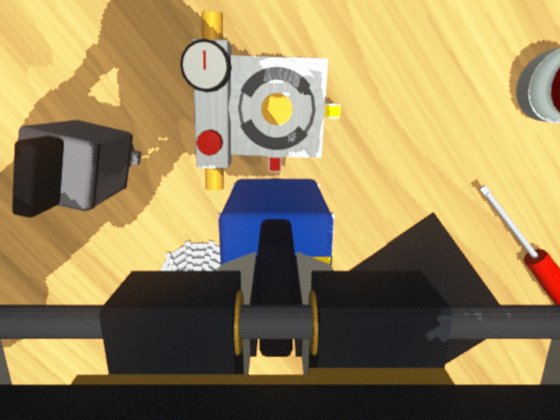

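The picture shows the cartridge held upright. The socket ring is at about (277,108), the yellow mark at (333,111) and the red mark at (274,165). I'll measure these by colour.

```bash
cat > mk.py <<'E'
from h import *
import sys
np.set_printoptions(precision=2,suppress=True)
im=cv2.imread('pics/'+sys.argv[1]); hsv=cv2.cvtColor(im,cv2.COLOR_BGR2HSV).astype(int); H,S_,V=hsv[...,0],hsv[...,1],hsv[...,2]
win=np.zeros(im.shape[:2],bool); u0,v0=map(int,sys.argv[2:4]); 
def cen(mask,u,v,r=16):
    y,x=np.nonzero(mask[v-r:v+r,u-r:u+r]); return np.array([x.mean()+u-r,y.mean()+v-r]),len(x)
yel=(H>22)&(H<34)&(S_>190)&(V>150); red=((H<8)|(H>172))&(S_>150)&(V>100)
py,n1=cen(yel,u0+56,v0+2); pr,n2=cen(red,u0-2,v0+56)
yy,xx=np.mgrid[:420,:560]; d=np.hypot(xx-u0,yy-v0)
ring=(d<60)&(S_<60)&(V<140)
k,lab,st,ce=cv2.connectedComponentsWithStats(ring.astype('uint8')); 
msk=np.isin(lab,[i for i in range(1,k) if st[i,4]>150 and np.hypot(*(ce[i]-[u0,v0]))<50])
y,x=np.nonzero(msk); pc,rad=cv2.minEnclosingCircle(np.c_[x,y].astype('float32'))
pl=(d<25)&(H>12)&(H<35)&(S_>120); y,x=np.nonzero(pl); pp=np.array([x.mean(),y.mean()])
print('px yel',py,n1,'red',pr,n2,'ring',pc,rad,[ (st[i].tolist(),ce[i].round(1).tolist()) for i in range(1,k) if st[i,4]>100],'plunger',pp)
for z in(10,40):
  a,b=at_z('wrist',py,z),at_z('wrist',pr,z); v=b-a; h=np.arctan2(v[1],v[0])+3*np.pi/4; e=R.from_rotvec([0,0,h])
  print(z,'d',np.linalg.norm(v[:2]),'heading',(h+np.pi)%(2*np.pi)-np.pi,'axis from marks',a-e.apply([48,0,0]),b-e.apply([0,-48,0]))
c=at_z('wrist',pc,40);print('ring centre',c,'D',2*np.linalg.norm(at_z('wrist',(pc[0]+rad,pc[1]),40)-c),'plunger',at_z('wrist',pp,28))
E
python3 mk.py w5.png 277 108
```

```text
px yel [332.21 110.88] 134 red [274.5  163.85] 123 ring (275.8566589355469, 108.1662368774414) 41.32920837402344 [([238, 68, 77, 82, 1788], [272.8, 112.8]), ([221, 71, 10, 34, 115], [227.7, 84.5])] plunger [276.39 108.64]
10 d 73.9866719124743 heading -0.6877878170504625 axis from marks [537.76 243.68  10.  ] [531.68 243.08  10.  ]
40 d 67.8758358319509 heading -0.6877878170504625 axis from marks [534.86 247.23  40.  ] [534.86 247.23  40.  ]
ring centre [534.52 247.93  40.  ] D 71.21329091412781 plunger [534.47 247.02  28.  ]
```

```bash
python3 -m pendant '[0,0,0,0,0,0.6,1, 0,0,0,0,0,0,1]'; python3 - <<'E'
from h import *
plan([534.9,246.7,163],down(-.688))
E
```

```text
time: 23.35
tool_pos: [491.3, 193.3, 213.8]
tcp_rot: [3.139, 0.001, 0.881]
contact_force: [0.1, -0.9, -3.5]
grip_width: 13.9
finger_force: 30.0
 shift [ 2.3  -0.02  1.69] turn [ 0.03  0.01 -0.03]
```

```bash
python3 -m pendant '[0.5,0,0,0,0,0,1, 0.8,0,0.1,0,0,0,1, 0.7,0,0.3,0,0,0,1, 0.3,-0.02,0.5,0,0,0,1, 0,0,0.5,0,0,0,1, 0,0,0.29,0,0,0,1, 0,0,0,0,0,0,1, 0,0,0,0,0,0,1]'; python3 - <<'E'
from h import *
plan([534.9,246.7,152],down(-.688)); print(get_obs()['moment'],get_obs()['joint_positions'])
E
```

```text
time: 24.15
tool_pos: [534.8, 246.5, 163.2]
tcp_rot: [3.139, 0.001, 0.881]
contact_force: [0.9, 0.2, -4.1]
grip_width: 13.6
finger_force: 30.0
 shift [ 0.01 -0.    0.37] turn [ 0.03  0.01 -0.03]
[-0.0697954   0.10492424 -0.00114654] [ 0.30305425  0.5119742   1.43550903 -0.00249907  1.19377088  0.99383636]
```

```bash
python3 -m pendant '[0,0,0.15,0,0,0,1, 0,0,0.15,0,0,0,1, 0,0,0.1,0,0,0,1, 0,0,0,0,0,0,1]'; python3 -m pendant '[0,0,0.1,0,0,0,1, 0,0,0,0,0,0,1]';python3 -m pendant '[0,0,0.1,0,0,0,1, 0,0,0,0,0,0,1]'
```

```text
time: 24.55
tool_pos: [534.5, 246.6, 150.6]
tcp_rot: [3.14, 0.002, 0.881]
contact_force: [-1.1, -0.0, -3.5]
grip_width: 13.4
finger_force: 30.0
time: 24.75
tool_pos: [534.7, 246.7, 147.7]
tcp_rot: [3.14, 0.001, 0.881]
contact_force: [0.3, -0.3, -2.2]
grip_width: 13.9
finger_force: 30.0
time: 24.95
tool_pos: [534.4, 246.7, 144.7]
tcp_rot: [3.14, 0.002, 0.881]
contact_force: [-1.7, 0.7, -3.7]
grip_width: 14.2
finger_force: 30.0
```

```bash
python3 -m pendant '[0,0,0.1,0,0,0,1, 0,0,0,0,0,0,1]';python3 -m pendant '[0,0,0.1,0,0,0,1, 0,0,0,0,0,0,1]';python3 -m pendant '[0,0,0.1,0,0,0,1, 0,0,0,0,0,0,1]'
```

```text
time: 25.15
tool_pos: [534.4, 246.7, 141.5]
tcp_rot: [3.14, 0.002, 0.881]
contact_force: [-1.6, 0.1, -2.9]
grip_width: 14.1
finger_force: 30.0
time: 25.35
tool_pos: [534.5, 246.7, 138.5]
tcp_rot: [3.14, 0.002, 0.881]
contact_force: [-1.4, 0.1, -5.3]
grip_width: 14.0
finger_force: 30.0
time: 25.55
tool_pos: [534.7, 246.8, 136.4]
tcp_rot: [3.14, 0.001, 0.881]
contact_force: [-4.1, 0.2, 1.7]
grip_width: 13.9
finger_force: 30.0
```

```bash
python3 -m pendant '[0,0,0.12,0,0,0,1, 0,0,0,0,0,0,1]';python3 -m pendant '[0,0,0.1,0,0,0,1, 0,0,0,0,0,0,1]';python3 -m pendant '[0,0,0.1,0,0,0,1, 0,0,0,0,0,0,1]'
```

```text
time: 25.75
tool_pos: [534.9, 246.9, 133.2]
tcp_rot: [3.139, 0.0, 0.881]
contact_force: [-3.9, -0.1, 3.7]
grip_width: 14.2
finger_force: 30.0
time: 25.95
tool_pos: [534.9, 247.0, 130.5]
tcp_rot: [3.139, -0.0, 0.881]
contact_force: [-5.0, -0.8, 6.6]
grip_width: 13.6
finger_force: 30.0
time: 26.15
tool_pos: [535.0, 247.1, 127.8]
tcp_rot: [3.139, -0.001, 0.881]
contact_force: [-5.8, -0.5, 7.9]
grip_width: 14.1
finger_force: 30.0
```

```bash
python3 -m pendant '[-0.02,-0.025,0.06,0,0,0,1, 0,0,0,0,0,0,1]'; python3 -m pendant '[0,0,0,0,0,0.8,1, 0,0,0,0,0,0.8,1, 0,0,0,0,0,0.8,1, 0,0,0,0,0,0,1]'; python3 - <<'E'
from h import *
print(get_obs()['moment'],get_obs()['joint_positions'])
E
```

```text
time: 26.35
tool_pos: [534.7, 247.1, 126.4]
tcp_rot: [3.138, -0.002, 0.881]
contact_force: [-3.9, -0.6, 8.1]
grip_width: 14.0
finger_force: 30.0
time: 26.75
tool_pos: [534.6, 247.4, 126.2]
tcp_rot: [3.139, -0.003, 0.712]
contact_force: [-4.5, 0.9, 6.9]
grip_width: 13.6
finger_force: 30.0
[ 0.11277607  1.18796009 -0.02654161] [ 0.30416667  0.54824938  1.48382689 -0.00178952  1.1060554   1.16388964]
```

```bash
python3 -m pendant '[0,0,0,0,0,0.9,1, 0,0,0,0,0,0.9,1, 0,0,0,0,0,0.9,1, 0,0,0,0,0,0.9,1, 0,0,0,0,0,0.9,1, 0,0,0,0,0,0.9,1, 0,0,0,0,0,0.9,1, 0,0,0,0,0,0.9,1, 0,0,0,0,0,0.9,1, 0,0,0,0,0,0.9,1]'; python3 -m pendant '[0,0,0,0,0,0.9,1, 0,0,0,0,0,0.9,1, 0,0,0,0,0,0.9,1, 0,0,0,0,0,0.9,1, 0,0,0,0,0,0.9,1, 0,0,0,0,0,0.9,1, 0,0,0,0,0,0.9,1, 0,0,0,0,0,0.9,1, 0,0,0,0,0,0.9,1, 0,0,0,0,0,0.9,1, 0,0,0,0,0,0.9,1, 0,0,0,0,0,0,1]'; python3 - <<'E'
from h import *
print(get_obs()['moment'],get_obs()['joint_positions'])
E
```

```text
time: 27.75
tool_pos: [534.4, 247.7, 126.2]
tcp_rot: [3.141, -0.003, 0.083]
contact_force: [-4.8, 2.1, 6.7]
grip_width: 14.0
finger_force: 30.0
time: 28.95
tool_pos: [534.7, 247.7, 126.3]
tcp_rot: [-3.139, -0.003, -0.608]
contact_force: [-4.2, 1.7, 7.7]
grip_width: 13.8
finger_force: 30.0
[ 0.40737337  1.20905499 -0.04147643] [ 3.04377288e-01  5.48224188e-01  1.48361420e+00 -1.31875718e-03
  1.10579466e+00  2.48352413e+00]
```

```bash
python3 -m pendant '[0,0,0,0,0,0.6,1, 0,0,0,0,0,0.6,1, 0,0,0,0,0,0,1]'; python3 - <<'E'
from h import *
print(get_obs()['moment'])
E
python3 -m pendant '[0,0,0,0,0,0.5,1, 0,0,0,0,0,0,1]'; python3 - <<'E'
from h import *
print(get_obs()['moment'])
E
```

```text
time: 29.25
tool_pos: [534.7, 247.7, 126.3]
tcp_rot: [-3.139, -0.003, -0.691]
contact_force: [-3.0, 2.0, 7.6]
grip_width: 13.9
finger_force: 30.0
[0.48819233 1.27731476 0.03935891]
time: 29.45
tool_pos: [534.7, 247.8, 126.3]
tcp_rot: [-3.139, -0.003, -0.725]
contact_force: [-3.5, 1.7, 7.8]
grip_width: 13.8
finger_force: 30.0
[0.50787492 1.29174493 0.07571003]
```

```bash
python3 -m pendant '[0,0,0,0,0,0.6,1, 0,0,0,0,0,0,1]'; python3 - <<'E'
from h import *
from plant import *
print(get_obs()['moment']); m=camera_model('wrist'); save(capture('wrist'),'w6.png')
im=cv2.imread('pics/w6.png'); h=cv2.cvtColor(im,cv2.COLOR_BGR2HSV).astype(int)
y=(h[...,0]>22)&(h[...,0]<34)&(h[...,1]>190)&(h[...,2]>120)
k,l,st,ce=cv2.connectedComponentsWithStats(y.astype('uint8'))
for i in range(1,k):
  if st[i,4]>20: print(st[i],ce[i])
for n,p in dict(entry=(48,0,40),lock=(0,-48,40),stripetop=(0,-17,122),stripeentry=(17,0,122)).items(): print(n,proj('wrist',R.from_rotvec([0,0,-.688]).apply(p)+[534.8,247.4,0],m))
E
```

```text
time: 29.65
tool_pos: [534.7, 247.8, 126.3]
tcp_rot: [-3.138, -0.003, -0.768]
contact_force: [-4.3, 1.9, 8.0]
grip_width: 14.0
finger_force: 30.0
[0.49647598 1.26290474 0.04539365]
[264 137  15  22 269] [270.99256506 147.40520446]
[317 258  13   5  41] [324.09756098 259.43902439]
entry [270.96280212 148.23585253]
lock [346.1999469  212.44151491]
stripetop [312.22112621 267.19138006]
stripeentry [274.10809614 236.79612392]
```

```bash
python3 -m pendant '[0,0,-0.1,0,0,0,1, 0,0,0,0,0,0,1]'; python3 -m pendant '[0,0,-0.1,0,0,0,1, 0,0,0,0,0,0,1]';python3 -m pendant '[0,0,-0.08,0,0,0,1, 0,0,0,0,0,0,1]'; python3 - <<'E'
from h import *
print(get_obs()['moment'])
E
```

```text
time: 29.9
tool_pos: [534.7, 247.6, 129.2]
tcp_rot: [-3.139, -0.003, -0.767]
contact_force: [-3.0, 2.3, 7.6]
grip_width: 13.7
finger_force: 30.0
time: 30.1
tool_pos: [534.7, 247.5, 132.0]
tcp_rot: [-3.139, -0.003, -0.767]
contact_force: [-2.8, 3.0, 7.4]
grip_width: 13.9
finger_force: 30.0
time: 30.3
tool_pos: [534.6, 247.4, 133.0]
tcp_rot: [-3.14, -0.002, -0.767]
contact_force: [0.4, 5.3, -0.9]
grip_width: 14.0
finger_force: 30.0
[ 1.25897197  0.23075657 -0.0122356 ]
```

```bash
python3 -m pendant '[0,0,0,0,0,-0.7,1, 0,0,0,0,0,-0.7,1, 0,0,0,0,0,0,1]'; python3 - <<'E'
from h import *
print(get_obs()['moment'])
E
python3 -m pendant '[0,0,0,0,0,-0.7,1, 0,0,0,0,0,0,1]'; python3 - <<'E'
from h import *
print(get_obs()['moment'])
E
```

```text
time: 30.6
tool_pos: [533.8, 247.1, 133.0]
tcp_rot: [3.141, -0.001, -0.669]
contact_force: [-3.0, 5.0, 2.5]
grip_width: 13.8
finger_force: 30.0
[ 1.1045325   0.84458392 -0.10607978]
time: 30.8
tool_pos: [533.5, 247.0, 133.0]
tcp_rot: [3.14, -0.001, -0.621]
contact_force: [-3.4, 3.6, 2.6]
grip_width: 14.2
finger_force: 30.0
[ 0.99973203  0.98540432 -0.2199301 ]
```

```bash
python3 -m pendant '[0,0,0,0,0,0.7,1, 0,0,0,0,0,0.3,1, 0,0,0,0,0,0,1]'; python3 -m pendant '[0,0,0,0,0,0,-0.2, 0,0,0,0,0,0,-0.2, 0,0,0,0,0,0,-0.2, 0,0,0,0,0,0,-0.2, 0,0,-0.5,0,0,0,-0.2, 0,0,-0.9,0,0,0,-0.2, 0,0,-1,0,0,0,-0.2, 0,0,-1,0,0,0,-0.2, 0,0,-1,0,0,0,-0.2, 0,0,0,0,0,0,-0.2]'
cat > fin.py <<'E'
from h import *
np.set_printoptions(precision=2,suppress=True)
m=camera_model('wrist'); im=capture('wrist')[:,:,::-1]; h=cv2.cvtColor(im,cv2.COLOR_BGR2HSV).astype(int)
C=np.array([534.8,247.4,0]);A=R.from_rotvec([0,0,-.688])
pr=lambda p:proj('wrist',A.apply(p)+C,m)
print('pred body top corners at foot 23',[pr((x,y,129)) for x in(-27,27) for y in(-27,27)],'stripe',pr((0,-17,129)))
y=(h[...,0]>22)&(h[...,0]<34)&(h[...,1]>170)&(h[...,2]>120)
k,l,st,ce=cv2.connectedComponentsWithStats(y.astype('uint8'))
for i in range(1,k):
  if st[i,4]>30: print(st[i],ce[i],at_z('wrist',ce[i],129))
b=((h[...,0]>100)&(h[...,0]<125)&(h[...,1]>150)&(h[...,2]>180)).astype('uint8')
u,v=pr((0,0,129)).astype(int); q=np.zeros_like(b); q[v-70:v+70,u-70:u+70]=1; b|=(y&(q>0)).astype('uint8')
vv,uu=np.nonzero(b&q); P=np.array([at_z('wrist',p,129,m)[:2] for p in zip(uu,vv)],'float32'); print(cv2.minAreaRect(P), 'want axis',C[:2],'angle',np.degrees(-.688)%90)
capture('scene')
for n,p in dict(cartridge=(0,0,23),wing=(0,0,151),waist=(0,0,89),key=(0,-27,31)).items(): print(n,proj('scene',A.apply(p)+C),[(np.array(z['location']),round(z['score'],2)) for z in pinpoint('scene',n) if z['location'][0]>320])
E
python3 fin.py
```

```text
time: 31.1
tool_pos: [533.9, 246.7, 133.0]
tcp_rot: [3.141, -0.002, -0.69]
contact_force: [-3.4, 2.1, 1.6]
grip_width: 14.0
finger_force: 30.0
time: 32.1
tool_pos: [535.6, 247.4, 269.9]
tcp_rot: [-3.135, -0.007, -0.69]
contact_force: [1.6, -0.3, 0.5]
grip_width: 54.9
finger_force: 0.0
pred body top corners at foot 23 [array([309.23, 230.1 ]), array([246.01, 230.15]), array([310.75, 167.36]), array([244.34, 167.48])] stripe [297.97 199.52]
[274 126   9  13 106] [277.58 131.97] [576.16 211.64 129.  ]
[289 195  21  13 270] [299.01 200.93] [521.65 233.59 129.  ]
((534.4642333984375, 244.24354553222656), (63.08241271972656, 98.68059539794922), 84.56413269042969) want axis [534.8 247.4] angle 50.580503694999365
cartridge [368.26 233.66] [(array([368.4, 232.8]), 0.77)]
wing [374.76 200.95] [(array([372.5, 202.8]), 0.78)]
waist [371.49 217.42] [(array([370.7, 217.2]), 0.62)]
key [360.78 226.45] [(array([362.2, 228.3]), 0.89)]
```

```bash
python3 - <<'E'
from h import *
np.set_printoptions(precision=2,suppress=True)
m=camera_model('wrist'); im=capture('wrist')[:,:,::-1]; h=cv2.cvtColor(im,cv2.COLOR_BGR2HSV).astype(int)
w=h[120:260,200:350]; b=((w[...,0]>100)&(w[...,0]<125)&(w[...,1]>150)&(w[...,2]>180))|((w[...,0]>22)&(w[...,0]<34)&(w[...,1]>170))
k,l,st,ce=cv2.connectedComponentsWithStats(b.astype('uint8'))
ids=[i for i in range(1,k) if st[i,4]>150 and 25<ce[i][1]<115]; print([(st[i],ce[i]) for i in ids])
v,u=np.nonzero(np.isin(l,[i for i in ids if st[i,1]>30]))
for z in(124,129,134):
  P=np.array([at_z('wrist',(a+200,c+120),z,m)[:2] for a,c in zip(u,v)],'float32'); print(z,cv2.minAreaRect(P))
E
```

```text
[(array([ 44,  49,  29,  40, 631], dtype=int32), array([52.06, 65.99])), (array([ 74,  49,  32,  24, 526], dtype=int32), array([94.39, 60.1 ])), (array([ 84,  74,  22,  13, 282], dtype=int32), array([94.65, 79.95]))]
124 ((539.7572021484375, 242.21060180664062), (50.9085693359375, 32.940853118896484), 50.37688064575195)
129 ((540.6866455078125, 241.45166015625), (50.057899475097656, 32.390438079833984), 50.376949310302734)
134 ((541.6161499023438, 240.6926727294922), (49.207218170166016, 31.83997344970703), 50.376888275146484)
```

The stripe heading matches the red mark within a degree. The cartridge also stopped at the lock height against an upward pull. I'm handing it in.

```bash
python3 -c "
from plant import close_job; print(close_job())"
```

```text
the job is handed in; nothing more can be done
None
```

The blue cartridge was stood upright on the mat, then set in the socket, pushed down, turned a quarter turn to the red mark and released. My last measurements fit a lock: stripe on the mark within a degree, and it stopped at lock height against an upward pull. The job is handed in; `close_job()` returned no verdict.

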